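# Lock the end rail onto the slab-rolling board with its cam

## Robot

A 6-joint arm with a two-finger parallel gripper is mounted at the origin on the work surface. World frame = base frame: x ahead of the robot, y to its left, z up, the work surface at z = 0. Lengths are in mm, angles in rad, forces in N, time in s.
With the tool pointing down it reaches from about 250 to 775 mm from the base axis. Payload 8.9 kg.
Tool frame: the origin (TCP) lies on the centre line of the jaws, within the pads' length; the fingertips stand 25 mm ahead of it and the grasp point (between the pads) lies 6 mm ahead of it; z points along the fingers, y is the direction in which the jaws open and shut (so a half turn about z gives the same grasp; the last joint's range is limited). The gripper opens to 85 mm and grips with 20 to 120 N. Pads are 22 mm wide; open, the fingers measure 114 mm over their backs; the gripper's body (76 mm by 85 mm) begins 54 mm behind the grasp point. The pads swing forward as they close: fully open they stand 13 mm farther back than shut.
Start: joints at [1.011, 0.291, -0.153, 1.127, 0, 1.431], TCP at [214.452, 479.202, 256.305] pointing down, gripper open.
Joint ranges: [-2.52, 2.52], [-0.91, 1.74], [-1.3, 1.37], [-1.96, 2.02], [-1.52, 1.47], [-3.14, 3.14]. Speed limits (rad/s): [2.22, 2.22, 2.79, 3.14, 3.14, 3.14].

## Interface

Orientations are given as a unit quaternion [w, x, y, z].
In Python, from cell import r gives the robot as it stands.
- The arm moves only by the tool jog_arm, never from a script. Its arguments are lists of equal length, an entry for each row: "delta_pos": the shift along the tool's x, y, z in cm, a list of three; "delta_rot": the turn, a rotation vector about the tool's x, y, z in rad, a list of three; "jaw": the finger opening in cm, from 0 to 8.54. In form: {"delta_pos": [[x, y, z], ...], "delta_rot": [[wx, wy, wz], ...], "jaw": [jaw, ...]}. A call has exactly 10 rows; each row is the pose to reach, as a shift and turn from the pose commanded when the call began, along the tool's axes at that moment; what a row does not reach only later rows make up. A row lasts 1/12 s, in which the tool goes at most 41.7 mm and 7.16 degrees, less where a joint would pass 70% of its speed; a pose out of reach is approached as far as the arm can. A call with a gripper value outside its range is refused whole. The fingers move at their own pace and stop on an object; the grip force is fixed at half the most. Time passes only in rows, so rows that repeat a pose let the fingers close, or fill a call up. It gives the time, the measured TCP pose, the force and the opening at its end, in the units of the state.
- r.get_state(): the state, without advancing time (a new reading comes with each control period).
- r.read_camera(name): name is "scene" or "top"; returns (picture, depth): 480x640x3 uint8, red, green, blue; 480x640 float32, mm along the optical axis (not along the pixel's ray), 0 where there is no reading.
- r.get_calibration(name): a dict with "fovy" (degrees; the focal length in pixels is half the picture's height over the tangent of half this angle, whatever the lens; pixels are square), "cx", "cy" (the principal point, pixels), "position" and "rotation" of the camera in the world. Camera axes: x right, y down, z forward; pixel columns grow to the right and rows downward; lengths in mm; the calibration is good to about 2 mm. A picture is of the moment at which its call begins. get_calibration takes no time and is no camera call.
- r.finish_job(): hands the job in, once; it reports no verdict.
Trained networks look in the newest picture that a camera, given by its name, has taken for a name from the list of things; names that differ only in an ending like _2 or _b are one class to them, and where a whole thing is asked for, a point or a joint stands for the part that bears it (a point fixed in the world has none). Each returns a list of dicts, best first, with "p" (0 to 1); they miss things now and then, are a little off and sometimes report something else, mostly with a low value. They report only what shows in the picture. A call takes as long as a camera call. They do not tell look-alikes from the thing itself.
- r.find_in(camera, name): "xyz" ([x, y, z] in mm, in world coordinates, good to about 4 mm: the middle of the surface that is visible of it).
- r.cut_out(camera, name): "pixels" (480x640 bool, what is visible of it).
- r.pinpoint(camera, name): "xyz" ([x, y, z] in mm, in world coordinates, good to about 4 mm: a listed point, or the origin of a listed thing).
The state is a dict: "time": time; "joint_positions": joint angles; "qvel": joint speeds; "joint_efforts": joint torques, N m; "tcp_pos": TCP position; "eef_rot": TCP orientation; "force": force on the tool from outside, world axes, zero at the start; "ft_torque": the same for the moment, N m; "grip_width": finger opening in mm.
Only numpy, scipy, OpenCV 4.12 (cv2) and the standard library are available. Lean on these libraries where they do the work, as an engineer would, in place of code of your own. Each camera call takes 0.05 s, during which the arm holds its last target. There are 200 camera calls.

## Task

Gently push the loose end rail up against the sprung buffers of the slab-rolling board so that its bolt goes in, then take the square-handled screwdriver out of the tool block and with it turn the cam disc clockwise until it has drawn the rail in flush and comes to its stop, without forcing it. Put the screwdriver back upright in its own hole, fully down, and leave everything else where it is.

Things in the scene. Friction and masses are not known exactly. Their poses are not given: they have to be found in the camera images.
- board: Slab-rolling board: plywood block fixed to the bench, 111 x 140 mm, top 44 mm up, on an 8 mm base plate. Origin: on the bench (z = 0) straight below the cam disc's centre. Its x axis runs from the rail's side into the block: upright joint edge at x = -26 mm, far edge at +85 mm; y = -70..70 mm.
- board_edge (a point): Middle of the board's joint edge, 24 mm up, at the bolt's hole; board's axes. Two sprung rubber buffers stick 4.5 mm out of the edge 45 mm to either side; together they push back with 4 N when touched, 10 to 11 N when flush, and ease back slowly. Two fences on the base plate (inner faces 142.6 mm apart, tops 28 mm up, reaching 104 mm out to -x) guide the rail along x.
- rail_face (a point): Middle of the loose end rail's joint face (towards the board), 24 mm above the bench; x axis to the board. From it a bolt with a 9 mm round head sticks out (head centre 18 mm), in line with the board's hole. Gap = distance along x to board_edge: 12 to 22 mm at the start. The cam catches the head only at a gap under 5 mm; unlocked, the buffers hold the rail at 4.5 mm.
- rail_back (a point): Middle of the rail's back face, the face to push on, 24 mm above the bench; same axes as rail_face, 45 mm behind it. The rail is a plywood bar, 45 x 140 mm, 36 mm high, 0.3 kg, lying on the base plate between the fences, top level with the board's, sliding with 1 to 3 N. A push of over 25 N is too rough.
- cam_slot (a point): Centre of the slot of the metal cam-lock disc, at the disc's top, flush with the board's top, 44 mm above the bench. The disc is 39 mm across; the slot is 4.6 mm wide, 20 mm long, 5 mm deep and runs along this frame's x axis (either way round). z up. The slot turns with the disc.
- cam (a joint): Turn of the cam disc in rad, clockwise from above. 0 to 0.2 at the start (open, takes the bolt head); from about 0.6 it draws the bolt in; locked from 1.5; rigid stop at 1.70. It stays where it is left. Turning takes 0.1 to 0.3 N m; it must not be forced against the stop (screwdriver on disc or board over 80 N).
- driver_center (a point): Centre of the screwdriver's handle, where to grip it. Wooden handle, square, 26 x 26 mm (faces along this frame's x and y), 63 mm long upright; below it a steel collar (32 mm across, 5 mm), then a 12 mm shank with a flat blade. z up; 0.12 kg. It stands in one of the tool block's three holes; the awl and the burnisher beside it have round handles.
- driver_tip (a point): Point on the handle's axis at the height of the blade's lower edge, 111.5 mm below the handle's centre; same axes. The blade is 15 mm wide along x, 3 mm thick along y, 13 mm high. The shank is worn and out of true: the whole shank and blade stand up to 2.8 mm off the axis along this frame's y, to either side, different each time and not shown in this pose; it must be found by feel.
- rack: Tool block: wood, fixed, 60 x 210 mm, 85 mm high. Origin: centre of its underside. Three through holes, 22 mm across, in a row along its y axis at -70, 0 and +70 mm; in each stands a tool, its collar resting on the block's top. The screwdriver's own hole is the one it stands in at the start.
- awl: Awl with a round bulging wooden handle about 58 mm tall over the block, standing in another hole of the tool block; leave it. Origin: centre of its collar's underside.
- burnisher: Burnisher with a round slim wooden handle about 65 mm tall over the block, standing in another hole of the tool block; leave it. Origin: centre of its collar's underside.
Mind the look-alikes: they are no part of the job. There is more than one size of the part that bears rail_face; the job needs the larger.

How it is judged:
By the outcome, as a careful person would: the job done as asked, in the order asked, and still so for the second after the job is handed in, with the robot touching nothing.
It also fails if it takes over 72 s, if anything falls off the work surface, if the arm or the gripper's body presses on something with over 40 N, if the wrist force passes 120 N, or if a joint passes its speed limit or range.

## Working session

There is one attempt and no reset: what is moved stays moved. The work goes in short steps, Python scripts to look and compute and a tool call to move; the robot and the scene stay as the last step left them, time stands still between calls to the robot, and variables do not carry over. Pictures are saved under pics/ and viewed, about 8 in all and at most 12, crops included, and the job is handed in when it is done.

Besides the shell and the picture viewer there is one more tool, called after ">>>" as a command line: name --argument value ..., lists and objects as JSON in quotes. jog_arm: Moves the arm, as the interface text tells. Its arguments: {"type":"object","properties":{"delta_pos":{"type":"array"},"delta_rot":{"type":"array"},"jaw":{"type":"array"}},"required":["delta_pos","delta_rot","jaw"]}

```bash
mkdir -p pics; ls; cat > h.py <<'E'
from cell import r
import numpy as np, cv2
from scipy.spatial.transform import Rotation as R
def snap(c,fn=None):
    im,d=r.read_camera(c)
    if fn: cv2.imwrite('pics/'+fn,im[:,:,::-1])
    return im,d
def cal(c):
    k=r.get_calibration(c); f=240/np.tan(np.radians(k['fovy'])/2)
    M=np.array(k['rotation'],float)
    if M.size==4: M=R.from_quat(M.ravel(),scalar_first=True).as_matrix()
    return f,k['cx'],k['cy'],np.array(k['position']),M.reshape(3,3)
def cloud(c,d):
    f,cx,cy,p,M=cal(c); v,u=np.mgrid[:480,:640]
    return np.stack([(u-cx)/f*d,(v-cy)/f*d,d],-1)@M.T+p
def proj(c,X):
    f,cx,cy,p,M=cal(c); q=(np.atleast_2d(X)-p)@M
    return np.c_[cx+f*q[:,0]/q[:,2],cy+f*q[:,1]/q[:,2]]
E
python3 - <<'E'
from h import *
for c in('scene','top'):
    snap(c,c+'0.png'); print(c,r.get_calibration(c))
    for n in('board_edge','rail_face','rail_back','cam_slot','driver_center','driver_tip','rack','awl','burnisher','board'):
        print(n,[(np.round(q['xyz']).tolist(),round(q['p'],2)) for q in r.pinpoint(c,n)][:4])
print(r.get_state())
E
```

```text
pics
scene {'fovy': 52.780880298282064, 'cx': 322.2262752435959, 'cy': 240.60487350014253, 'position': array([1226.40503809,  155.01584163,  553.34510481]), 'rotation': array([-0.28662508,  0.5122613 ,  0.70738335, -0.39375528])}
board_edge [([559.0, 196.0, 24.0], 0.63)]
rail_face [([547.0, 199.0, 24.0], 0.88), ([532.0, 4.0, 14.0], 0.75)]
rail_back [([503.0, 14.0, 14.0], 0.96), ([501.0, 191.0, 25.0], 0.87)]
cam_slot [([587.0, 196.0, 43.0], 0.82), ([511.0, -322.0, 85.0], 0.37)]
driver_center [([525.0, -258.0, 122.0], 0.63)]
driver_tip [([523.0, -252.0, -1.0], 0.64), ([502.0, 189.0, 26.0], 0.46), ([510.0, -326.0, 87.0], 0.28)]
rack [([525.0, -254.0, -1.0], 0.72)]
awl [([511.0, -325.0, 86.0], 0.64)]
burnisher [([542.0, -186.0, 87.0], 0.66)]
board [([587.0, 202.0, 4.0], 0.74)]
top {'fovy': 50.324052590185524, 'cx': 316.02467656818254, 'cy': 236.12257171794852, 'position': array([ 412.00821209,  -71.05131808, 1002.68964896]), 'rotation': array([ 0.05288132, -0.69499068,  0.71568102, -0.04463413])}
board_edge [([561.0, 194.0, 24.0], 0.95)]
rail_face [([553.0, 196.0, 23.0], 0.7), ([534.0, 5
[... 328 characters left out ...]
.0], 0.88)]
{'time': 1.1, 'joint_positions': array([ 1.01069739e+00,  2.90694040e-01, -1.53402626e-01,  1.12672008e+00,
        1.07933583e-06,  1.43150651e+00]), 'qvel': array([ 0.00038556,  0.00032171,  0.00165192, -0.00070941, -0.00093661,
       -0.00133893]), 'joint_efforts': array([ 5.90196541e-04, -5.37030494e+01,  3.31644166e+01,  1.59930816e-03,
       -3.13189021e-04,  9.17714374e-06]), 'tcp_pos': array([214.44770922, 479.19317374, 256.3072223 ]), 'eef_rot': array([-4.00556047e-06,  2.08855556e-01,  9.77946500e-01, -9.40853823e-06]), 'force': array([ 1.14115273, -0.22863089,  0.93257102]), 'ft_torque': array([ 0.00033571,  0.00538241, -0.00478756]), 'grip_width': 85.15468865670306}
```

View pics/scene0.png

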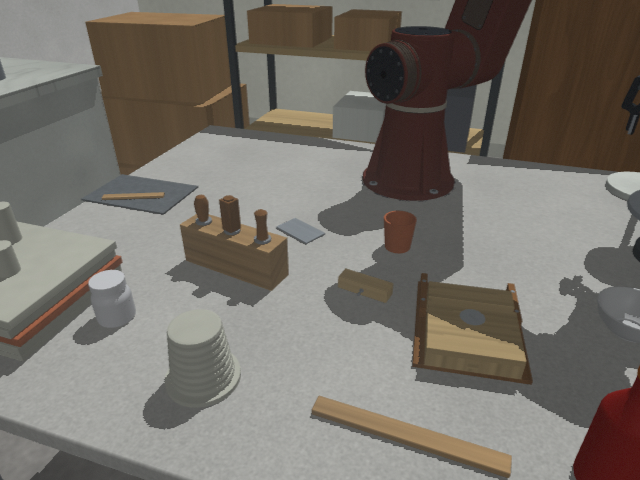

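View pics/top0.png

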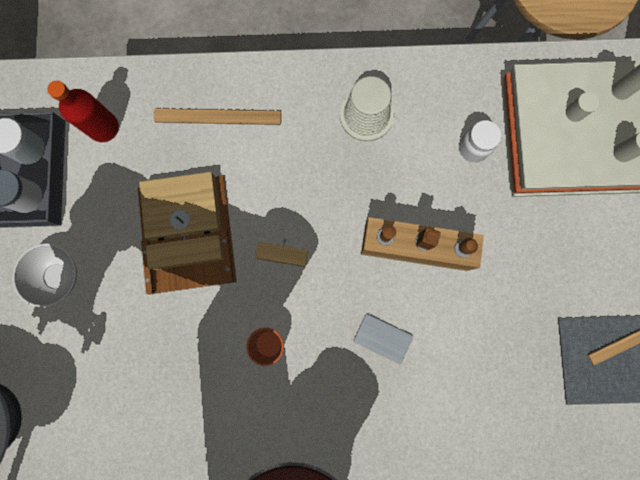

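The top view shows the board at about (180,215), with the large rail between its fences at about (185,252). The small look-alike rail lies loose at (282,253). The tool block is at (425,240), with the square handle in its middle hole. Next I'll measure from depth.

```bash
python3 - <<'E'
from h import *
im,d=snap('top'); X=cloud('top',d)
def comps(zlo,zhi,c,rad,k=0):
    m=((X[...,2]>zlo)&(X[...,2]<zhi)&(np.hypot(X[...,0]-c[0],X[...,1]-c[1])<rad)&(d>0)).astype(np.uint8)
    n,l,s,_=cv2.connectedComponentsWithStats(m,connectivity=4)
    for i in range(1,n):
        if s[i,4]>60:
            P=X[l==i]; q=cv2.minAreaRect(P[:,:2].astype(np.float32))
            print(zlo,s[i,4],'c',np.round(q[0],1),'sz',np.round(q[1],1),'a',round(q[2],2),'z',np.round(np.median(P[:,2]),1))
comps(38,50,(560,195),130)
comps(80,92,(525,-255),130)
comps(140,160,(525,-255),40)
comps(130,170,(525,-255),40)
comps(3,20,(560,195),130)
# slot: dark/bright pixels in disc
uv=proj('top',[588,196,44])[0]; print(uv)
u,v=int(uv[0]),int(uv[1])
a=cv2.resize(im[v-50:v+50,u-50:u+60],None,fx=5,fy=5,interpolation=cv2.INTER_CUBIC)
du,dv=[int(t) for t in proj('top',[526,-257,152])[0]]
b=cv2.resize(im[dv-35:dv+35,du-50:du+50],None,fx=5,fy=5,interpolation=cv2.INTER_CUBIC)
o=np.zeros((500,800,3),np.uint8);cv2.imwrite('pics/a.png',a[:,:,::-1]);cv2.imwrite('pics/b.png',b[:,:,::-1])
for c in('top','scene'):
  if c=='scene': im,d=snap(c);X=cloud(c,d)
  for n in('cam_slot','driver_center'):
    for q in r.cut_out(c,n)[:1]:
        mk=q['pixels'];P=X[mk];print(c,n,q['p'],mk.sum(),np.round(np.median(P,0),1),np.round(P.min(0)),np.round(P.max(0)))
E
```

```text
38 4176 c [614.1 201. ] sz [112.5 141.6] a 6.53 z 44.0
38 1753 c [523.3 189.9] sz [ 45.6 140.2] a 6.57 z 44.1
80 3007 c [ 522.6 -256.6] sz [210.4  61. ] a 79.34 z 85.7
140 266 c [ 523.2 -256.1] sz [26.3 26.1] a 69.95 z 154.3
130 291 c [ 523.2 -256. ] sz [26.5 26.2] a 69.95 z 154.0
3 664 c [573.4 116.6] sz [208.2  19.6] a 6.7 z 8.3
3 113 c [600.9 284.9] sz [96.2  9.1] a 7.58 z 7.9
3 161 c [559.2 160.5] sz [10.6 70.8] a 3.6 z 8.7
3 160 c [551.8 234.2] sz [10.5 71.4] a 6.7 z 8.7
3 1768 c [477.5 186.5] sz [ 47.8 142.8] a 6.52 z 8.1
[180.5813002  218.05952952]
top cam_slot 0.83 319 [584.7 197.7  43.9] [412. -71.  38.] [ 604.  217. 1003.]
top driver_center 0.81 452 [ 520.7 -251.2  151.2] [ 412. -285.   82.] [ 548.  -71. 1003.]
scene cam_slot 0.51 309 [587.3 198.8  43.9] [565. 155.  39.] [1226.  217.  553.]
scene driver_center 0.69 754 [ 533.6 -247.9  121.3] [ 229. -430.   -2.] [1226.  155.  553.]
```

View pics/a.png

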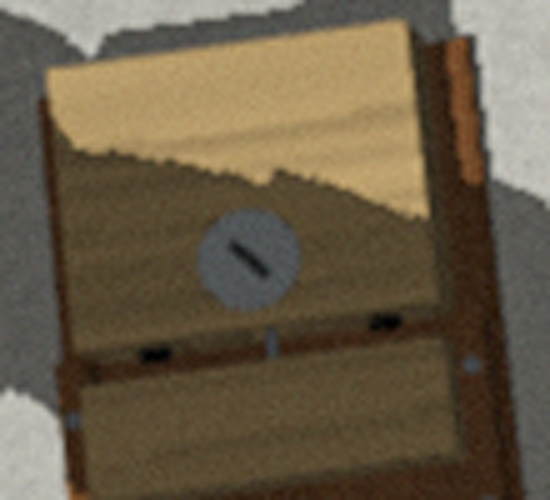

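View pics/b.png

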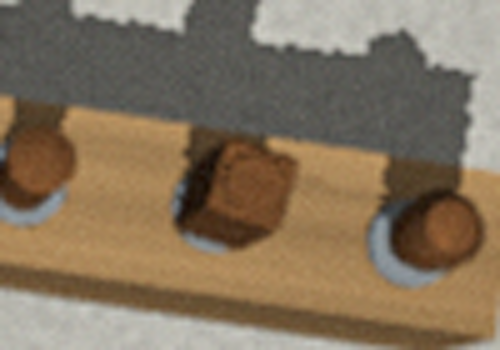

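The slot shows clearly in the disc, running from about (230,242) to (268,276) in the crop. The rail gap is about 13.5 mm. Next I'll compute the slot yaw and the pre-push move.

```bash
cat >> h.py <<'E'
def goal(x,y,z,yaw):
    """jog (cm, rad) from the present pose to TCP xyz, pointing down, tool y at yaw deg (mod 360)"""
    s=r.get_state(); M=R.from_quat(s['eef_rot'],scalar_first=True)
    t=np.radians(yaw); yy=np.array([np.cos(t),np.sin(t),0]); zz=np.array([0,0,-1.]); T=R.from_matrix(np.c_[np.cross(yy,zz),yy,zz])
    print('t',round(s['time'],2),'tcp',np.round(s['tcp_pos'],2),'yawy',round(np.degrees(np.arctan2(*M.as_matrix()[1::-1,1])),2),'F',np.round(s['force'],1),'w',round(s['grip_width'],1))
    print('JOG cm',np.round(M.inv().apply(np.array([x,y,z])-s['tcp_pos'])/10,3),'rot',np.round((M.inv()*T).as_rotvec(),4))
E
python3 - <<'E'
from h import *
im,d=snap('top')
X=cloud('top',d)
g=im.astype(float).mean(2); P=X[...,:2]
f,cx,cy,p,M=cal('top')
v,u=np.mgrid[:480,:640]
ray=np.stack([(u-cx)/f,(v-cy)/f,np.ones_like(u)],-1)@M.T; W=p+ray*((44-p[2])/ray[...,2])[...,None]
for c in [(584.8,197.6)]:
    rr=np.hypot(W[...,0]-c[0],W[...,1]-c[1]); m=rr<13
    bg=np.median(g[(rr<17)&(rr>13)]); w=np.clip(bg-g-12,0,None)*m
    c0=(W[...,:2]*w[...,None]).sum((0,1))/w.sum(); q=W[...,:2]-c0
    C=np.einsum('ij,ijk,ijl->kl',w,q,q)/w.sum(); e,V=np.linalg.eigh(C); print('slot c',c0,'yaw',np.degrees(np.arctan2(V[1,1],V[0,1])),np.sqrt(e*12))
ims,ds=snap('scene');Xs=cloud('scene',ds)
for n,lo,hi,c,rad in(('board',38,50,(560,195),130),('rack',80,92,(525,-255),130),('drv',150,160,(525,-255),40)):
    m=((Xs[...,2]>lo)&(Xs[...,2]<hi)&(np.hypot(Xs[...,0]-c[0],Xs[...,1]-c[1])<rad)).astype(np.uint8)
    k,l,s,_=cv2.connectedComponentsWithStats(m,connectivity=4)
    for i in range(1,k):
        if s[i,4]>60:
            q=cv2.minAreaRect(Xs[l==i][:,:2].astype(np.float32));print(n,s[i,4],np.round(q[0],1),np.round(q[1],1),round(q[2],2),np.median(Xs[l==i][:,2]))
goal(471.1,183.9,50,96.5)
E
```

```text
slot c [585.3828     198.04835267] yaw 48.30462307241456 [ 4.45467115 18.3929009 ]
board 1568 [526.  192.2] [ 48.9 140.4] 5.64 43.80967212861191
board 4740 [615.6 202.7] [116.5 140.5] 6.64 44.007182300032895
rack 1632 [ 524.4 -254.4] [212.5  65.7] 80.03 84.87429526351409
drv 112 [ 526. -253.] [25.  26.3] 67.35 153.73197003032342
t 1.5 tcp [214.46 479.19 256.32] yawy 65.89 F [ 0.7 -0.  -0.4] w 85.2
JOG cm [-35.489 -16.469  20.631] rot [ 0.     -0.     -0.5343]
```

>>> jog_arm --delta_pos '[[-35.5,-16.5,12],[-35.5,-16.5,12],[-35.5,-16.5,12],[-35.5,-16.5,12],[-35.5,-16.5,12],[-35.5,-16.5,12],[-35.5,-16.5,12],[-35.5,-16.5,12],[-35.5,-16.5,12],[-35.5,-16.5,12]]' --delta_rot '[[0,0,-0.534],[0,0,-0.534],[0,0,-0.534],[0,0,-0.534],[0,0,-0.534],[0,0,-0.534],[0,0,-0.534],[0,0,-0.534],[0,0,-0.534],[0,0,-0.534]]' --jaw '[4,4,4,4,4,4,4,4,4,4]'

```text
time: 2.33
tcp_pos: [466.1, 189.0, 138.8]
eef_rot: [0.0, -0.057, 0.998, 0.0]
force: [0.5, 0.7, 0.3]
grip_width: 39.8
```

```bash
python3 -c "
from h import *
goal(472.3,184.9,48,96.5)"
```

```text
t 2.33 tcp [466.09 188.97 138.82] yawy 96.48 F [0.5 0.7 0.3] w 39.8
JOG cm [-0.565 -0.475  9.083] rot [ 0.0001  0.0006 -0.0003]
```

>>> jog_arm --delta_pos '[[-0.1,0.1,9.4],[-0.1,0.1,9.4],[-0.1,0.1,9.4],[-0.1,0.1,9.4],[-0.1,0.1,9.4],[-0.4,0.1,9.4],[-0.7,0.1,9.4],[-1.0,0.1,9.4],[-1.2,0.1,9.4],[-1.2,0.1,9.4]]' --delta_rot '[[0,0,0],[0,0,0],[0,0,0],[0,0,0],[0,0,0],[0,0,0],[0,0,0],[0,0,0],[0,0,0],[0,0,0]]' --jaw '[4,4,4,4,4,4,4,4,4,4]'

```text
time: 3.17
tcp_pos: [477.9, 193.3, 45.9]
eef_rot: [0.001, -0.057, 0.998, 0.0]
force: [0.9, 0.1, -0.3]
grip_width: 40.2
```

>>> jog_arm --delta_pos '[[0,-0.77,0.2],[0,-0.77,0.2],[-0.4,-0.77,0.2],[-0.6,-0.77,0.2],[-0.8,-0.77,0.2],[-1.0,-0.77,0.2],[-1.2,-0.77,0.2],[-1.4,-0.77,0.2],[-1.5,-0.77,0.2],[-1.6,-0.77,0.2]]' --delta_rot '[[0,0,0],[0,0,0],[0,0,0],[0,0,0],[0,0,0],[0,0,0],[0,0,0],[0,0,0],[0,0,0],[0,0,0]]' --jaw '[4,4,4,4,4,4,4,4,4,4]'

```text
time: 4.0
tcp_pos: [493.0, 187.2, 43.0]
eef_rot: [-0.001, -0.057, 0.998, -0.0]
force: [-2.9, 0.7, 2.1]
grip_width: 40.3
```

```bash
python3 -c "
from h import *
goal(490.3,187,44,96.5)"
```

```text
t 4.0 tcp [492.97 187.18  43.05] yawy 96.49 F [-2.9  0.7  2.1] w 40.3
JOG cm [ 0.267  0.013 -0.095] rot [ 0.     -0.0013 -0.0001]
```

>>> jog_arm --delta_pos '[[-0.06,0,0],[-0.12,0,0],[-0.18,0,0],[-0.24,0,0],[-0.3,0,0],[-0.36,0,0],[-0.42,0,0],[-0.48,0,0],[-0.54,0,0],[-0.6,0,0]]' --delta_rot '[[0,0,0],[0,0,0],[0,0,0],[0,0,0],[0,0,0],[0,0,0],[0,0,0],[0,0,0],[0,0,0],[0,0,0]]' --jaw '[4,4,4,4,4,4,4,4,4,4]'

```text
time: 4.83
tcp_pos: [499.5, 187.9, 43.2]
eef_rot: [-0.0, -0.057, 0.998, -0.0]
force: [-0.8, -0.8, -2.2]
grip_width: 40.1
```

>>> jog_arm --delta_pos '[[-0.04,0,0],[-0.08,0,0],[-0.12,0,0],[-0.16,0,0],[-0.2,0,0],[-0.24,0,0],[-0.28,0,0],[-0.32,0,0],[-0.36,0,0],[-0.4,0,0]]' --delta_rot '[[0,0,0],[0,0,0],[0,0,0],[0,0,0],[0,0,0],[0,0,0],[0,0,0],[0,0,0],[0,0,0],[0,0,0]]' --jaw '[4,4,4,4,4,4,4,4,4,4]'

```text
time: 5.67
tcp_pos: [501.6, 188.1, 43.0]
eef_rot: [-0.002, -0.057, 0.998, -0.0]
force: [-9.0, -0.3, 7.3]
grip_width: 40.1
```

```bash
python3 - <<'E'
from h import *
im,d=snap('top'); X=cloud('top',d)
B=R.from_euler('z',-6.55,degrees=True).as_matrix()
Y=(X-np.array([584.8,197.6,0]))@B.T
for lo,hi in((-70,-40),(35,68)):
    m=(Y[...,2]>38)&(Y[...,2]<50)&(Y[...,1]>lo)&(Y[...,1]<hi)&(Y[...,0]>-120)&(Y[...,0]<90)
    x=np.sort(Y[m][:,0]); h,e=np.histogram(x,np.arange(-90,0,1.5)); print(lo,[(float(round(b,1)),int(n)) for b,n in zip(e,h) if -40<b<-18 or b<-60])
s=r.get_state();print(s['force'],s['tcp_pos'])
E
```

```text
-70 [(-90.0, 0), (-88.5, 0), (-87.0, 0), (-85.5, 0), (-84.0, 0), (-82.5, 0), (-81.0, 0), (-79.5, 0), (-78.0, 0), (-76.5, 3), (-75.0, 8), (-73.5, 7), (-72.0, 6), (-70.5, 6), (-69.0, 8), (-67.5, 9), (-66.0, 5), (-64.5, 7), (-63.0, 9), (-61.5, 10), (-39.0, 13), (-37.5, 11), (-36.0, 15), (-34.5, 12), (-33.0, 14), (-31.5, 5), (-30.0, 0), (-28.5, 0), (-27.0, 13), (-25.5, 13), (-24.0, 12), (-22.5, 12), (-21.0, 15), (-19.5, 11)]
35 [(-90.0, 0), (-88.5, 0), (-87.0, 0), (-85.5, 0), (-84.0, 0), (-82.5, 0), (-81.0, 0), (-79.5, 0), (-78.0, 0), (-76.5, 0), (-75.0, 0), (-73.5, 0), (-72.0, 0), (-70.5, 0), (-69.0, 0), (-67.5, 0), (-66.0, 0), (-64.5, 0), (-63.0, 0), (-61.5, 0), (-39.0, 0), (-37.5, 0), (-36.0, 0), (-34.5, 0), (-33.0, 0), (-31.5, 0), (-30.0, 0), (-28.5, 0), (-27.0, 0), (-25.5, 0), (-24.0, 0), (-22.5, 0), (-21.0, 0), (-19.5, 0)]
[-9.0014801  -0.73410784  6.53861635] [501.57100431 188.07724502  42.99640552]
```

>>> jog_arm --delta_pos '[[-0.03,0,0],[-0.06,0,0],[-0.09,0,0],[-0.12,0,0],[-0.14,0,0],[-0.16,0,0],[-0.16,0,0],[-0.1,0,0],[0.0,0,0],[0.3,0,0]]' --delta_rot '[[0,0,0],[0,0,0],[0,0,0],[0,0,0],[0,0,0],[0,0,0],[0,0,0],[0,0,0],[0,0,0],[0,0,0]]' --jaw '[4,4,4,4,4,4,4,4,4,4]'

```text
time: 6.55
tcp_pos: [500.5, 188.0, 43.1]
eef_rot: [0.0, -0.057, 0.998, -0.0]
force: [-0.0, -0.2, 0.1]
grip_width: 39.9
```

```bash
python3 -c "
from h import *
goal(480,186,200,70)
snap('scene','s1.png')
im,d=snap('top'); X=cloud('top',d)
Y=(X-np.array([584.8,197.6,0]))@R.from_euler('z',-6.55,degrees=True).as_matrix().T
m=(Y[...,2]>38)&(Y[...,2]<50)&(Y[...,1]>-70)&(Y[...,1]<-35)&(Y[...,0]>-120)&(Y[...,0]<0)
x=Y[m][:,0];print(np.percentile(x[x<-28],98),np.percentile(x[x>-28.5],2),x.min())
"
```

```text
t 6.55 tcp [500.53 187.98  43.13] yawy 96.49 F [-0.  -0.2  0.1] w 39.9
JOG cm [  2.06    0.034 -15.687] rot [-0.000e+00  1.000e-04  4.623e-01]
-31.521748539942234 -26.224565465447217 -75.81013727677787
```

>>> jog_arm --delta_pos '[[1.2,0,0],[2.0,0,-1],[2.0,0,-17],[2.0,0,-17],[2.0,0,-17],[2.0,0,-17],[2.0,0,-17],[2.0,0,-17],[2.0,0,-17],[2.0,0,-17]]' --delta_rot '[[0,0,0],[0,0,0],[0,0,0],[0,0,0.1],[0,0,0.2],[0,0,0.3],[0,0,0.46],[0,0,0.46],[0,0,0.46],[0,0,0.46]]' --jaw '[4,4,4,4,4.4,4.4,4.4,4.4,4.4,4.4]'

```text
time: 7.48
tcp_pos: [481.0, 185.8, 213.4]
eef_rot: [0.0, 0.172, 0.985, 0.0]
force: [-0.4, 0.6, 0.6]
grip_width: 44.1
```

```bash
python3 -c "
from h import *
goal(524.4,-254.8,205,70)"
```

```text
t 7.48 tcp [480.98 185.77 213.37] yawy 70.23 F [-0.4  0.6  0.6] w 44.1
JOG cm [-18.99  -39.99    0.834] rot [0.0005 0.0009 0.0039]
```

>>> jog_arm --delta_pos '[[-19,-40,0.8],[-19,-40,0.8],[-19,-40,0.8],[-19,-40,0.8],[-19,-40,0.8],[-19,-40,0.8],[-19,-40,0.8],[-19,-40,0.8],[-19,-40,0.8],[-19,-40,0.8]]' --delta_rot '[[0,0,0],[0,0,0],[0,0,0],[0,0,0],[0,0,0],[0,0,0],[0,0,0],[0,0,0],[0,0,0],[0,0,0.004]]' --jaw '[4.4,4.4,4.4,4.4,4.4,4.4,4.4,4.4,4.4,4.4]'

```text
time: 8.32
tcp_pos: [520.5, -231.2, 205.1]
eef_rot: [-0.0, 0.174, 0.985, 0.0]
force: [1.6, 0.4, -0.4]
grip_width: 44.0
```

```bash
python3 -c "
from h import *
goal(524.4,-254.8,205,70)
im,d=snap('top'); X=cloud('top',d)
Y=(X-np.array([584.8,197.6,0]))@R.from_euler('z',-6.55,degrees=True).as_matrix().T
for lo,hi in ((-70,-35),(-30,30),(35,70)):
  m=(Y[...,2]>38)&(Y[...,2]<50)&(Y[...,1]>lo)&(Y[...,1]<hi)&(Y[...,0]>-120)&(Y[...,0]<0)
  x=Y[m][:,0];print(np.percentile(x[x<-28.5],98),np.percentile(x[x>-28.5],2),x.min())
"
```

```text
t 8.32 tcp [ 520.51 -231.15  205.15] yawy 70.0 F [ 1.6  0.4 -0.4] w 44.0
JOG cm [-1.174 -2.089  0.014] rot [ 0.0001 -0.0003  0.    ]
-31.66223774169597 -26.171704605362358 -75.84913753057084
-31.562963738377537 -26.03352682823221 -75.77674565882765
-31.61362213803949 -26.04393614749948 -75.70582269652162
```

>>> jog_arm --delta_pos '[[-1.0,-1.9,0],[-1.0,-1.9,0],[-1.0,-1.9,1],[-1.0,-1.9,4],[-1.0,-1.9,7.75],[-1.0,-1.9,7.75],[-1.0,-1.9,7.75],[-1.0,-1.9,7.75],[-1.0,-1.9,7.75],[-1.0,-1.9,7.75]]' --delta_rot '[[0,0,0],[0,0,0],[0,0,0],[0,0,0],[0,0,0],[0,0,0],[0,0,0],[0,0,0],[0,0,0],[0,0,0]]' --jaw '[4.4,4.4,4.4,4.4,4.4,4.4,4.4,4.4,4.4,4.4]'

```text
time: 9.2
tcp_pos: [524.8, -250.6, 130.0]
eef_rot: [0.001, 0.174, 0.985, -0.001]
force: [0.5, -0.5, 0.0]
grip_width: 44.1
```

```bash
python3 -c "
from h import *
goal(524.4,-254.8,127.5,70)"
```

```text
t 9.2 tcp [ 524.75 -250.6   130.04] yawy 69.93 F [ 0.5 -0.5  0. ] w 44.1
JOG cm [-0.111 -0.406  0.254] rot [-0.0006  0.0029 -0.0012]
```

Correct the residual, then close.

>>> jog_arm --delta_pos '[[-0.1,-0.4,0.25],[-0.1,-0.4,0.25],[-0.1,-0.4,0.25],[-0.1,-0.4,0.25],[-0.1,-0.4,0.25],[-0.1,-0.4,0.25],[-0.1,-0.4,0.25],[-0.1,-0.4,0.25],[-0.1,-0.4,0.25],[-0.1,-0.4,0.25]]' --delta_rot '[[0,0,0],[0,0,0],[0,0,0],[0,0,0],[0,0,0],[0,0,0],[0,0,0],[0,0,0],[0,0,0],[0,0,0]]' --jaw '[4.4,4.4,2.0,2.0,2.0,2.0,2.0,2.0,2.0,2.0]'

```text
time: 10.03
tcp_pos: [523.3, -254.5, 126.0]
eef_rot: [0.0, 0.175, 0.985, -0.0]
force: [-1.7, -0.9, 5.1]
grip_width: 25.3
```

```bash
python3 -c "
from h import *
goal(524.4,-254.8,250,70);print(r.get_state()['joint_positions'].round(2))"
```

```text
t 10.03 tcp [ 523.34 -254.52  126.01] yawy 69.9 F [-1.7 -0.9  5.1] w 25.3
JOG cm [-1.1500e-01  4.0000e-03 -1.2399e+01] rot [-0.0005  0.0005 -0.0018]
[-0.58  0.5  -0.2   0.87 -0.   -0.23]
```

>>> jog_arm --delta_pos '[[-0.1,0,-2],[-0.1,0,-15],[-0.1,0,-15],[-0.1,0,-15],[-0.1,0,-15],[-0.1,0,-15],[-0.1,0,-17],[-0.1,0,-17],[-0.1,0,-17],[-0.1,0,-17]]' --delta_rot '[[0,0,0],[0,0,0],[0,0,0],[0,0,0],[0,0,0],[0,0,0],[0,0,0],[0,0,0],[0,0,0],[0,0,0]]' --jaw '[2.0,2.0,2.0,2.0,2.0,2.0,2.0,2.0,2.0,2.0]'

```text
time: 10.87
tcp_pos: [523.7, -254.3, 293.6]
eef_rot: [-0.001, 0.174, 0.985, 0.001]
force: [-0.8, -0.7, -2.9]
grip_width: 25.4
```

```bash
python3 -c "
from h import *
goal(560,-20,300,70)
im,d=snap('scene')
t=r.get_state()['tcp_pos']
u,v=proj('scene',t-[0,0,70])[0].astype(int);print(u,v, proj('scene',t-[0,0,116]))
cv2.imwrite('pics/l1.png',cv2.resize(im[v-55:v+65,u-70:u+70],None,fx=5,fy=5,interpolation=cv2.INTER_CUBIC)[:,:,::-1])"
```

```text
t 10.87 tcp [ 523.66 -254.29  293.62] yawy 69.9 F [-0.8 -0.7 -2.9] w 25.4
JOG cm [ 4.64  23.251 -0.612] rot [ 0.0006 -0.0025 -0.0017]
224 162 [[227.39862417 185.97698389]]
```

View pics/l1.png

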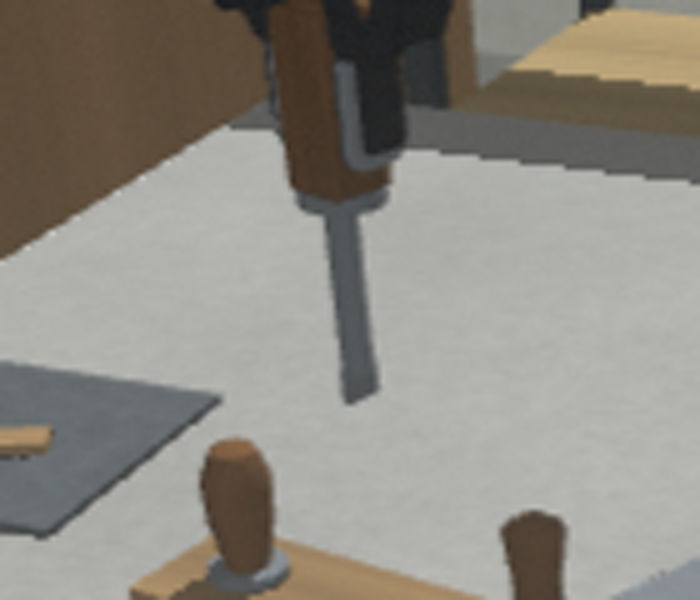

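The blade's lower edge, from (345,403) to (378,390), runs parallel to the handle's right-hand face. So the blade lies along tool x and the shank offset lies along tool y. I'll move nearer the scene camera with tool y square to its line of sight and measure the offset there.

>>> jog_arm --delta_pos '[[-3.1,40,-3.6],[-3.1,40,-3.6],[-3.1,40,-3.6],[-3.1,40,-3.6],[-3.1,40,-3.6],[-3.1,40,-3.6],[-3.1,40,-3.6],[-3.1,40,-3.6],[-3.1,40,-3.6],[-3.1,40,-3.6]]' --delta_rot '[[0,0,-0.436],[0,0,-0.436],[0,0,-0.436],[0,0,-0.436],[0,0,-0.436],[0,0,-0.436],[0,0,-0.436],[0,0,-0.436],[0,0,-0.436],[0,0,-0.436]]' --jaw '[2.0,2.0,2.0,2.0,2.0,2.0,2.0,2.0,2.0,2.0]'

```text
time: 11.75
tcp_pos: [691.2, 114.2, 330.0]
eef_rot: [-0.001, -0.044, 0.999, 0.0]
force: [1.0, -0.3, -1.9]
grip_width: 25.7
```

>>> jog_arm --delta_pos '[[0,0.2,0],[0,0.2,0],[0,0.2,0],[0,0.2,0],[0,0.2,0],[0,0.2,0],[0,0.2,0],[0,0.2,0],[0,0.2,0],[0,0.2,0]]' --delta_rot '[[0,0,0],[0,0,0],[0,0,0],[0,0,0],[0,0,0],[0,0,0],[0,0,0],[0,0,0],[0,0,0],[0,0,0]]' --jaw '[2.0,2.0,2.0,2.0,2.0,2.0,2.0,2.0,2.0,2.0]'

```text
time: 12.58
tcp_pos: [690.6, 112.2, 331.7]
eef_rot: [0.0, -0.042, 0.999, 0.0]
force: [0.2, -0.7, -2.7]
grip_width: 25.3
```

```bash
python3 -c "
from h import *
goal(586,199,210,138.3)
im,d=snap('scene')
np.savez('v1.npz',im=im,d=d,**{k:r.get_state()[k] for k in('tcp_pos','eef_rot')})
t=r.get_state()['tcp_pos']
u,v=proj('scene',t-[0,0,70])[0].astype(int);print(u,v)
for h in(0,-37.5,-42.5,-100,-116): print(h,proj('scene',t+[0,0,h])[0].round(1))
cv2.imwrite('pics/v1.png',cv2.resize(im[v-70:v+70,u-60:u+60],None,fx=4,fy=4,interpolation=cv2.INTER_CUBIC)[:,:,::-1])"
```

```text
t 12.58 tcp [690.57 112.15 331.75] yawy 94.87 F [ 0.2 -0.7 -2.7] w 25.3
JOG cm [ 9.683  9.541 12.174] rot [-0.00e+00  1.00e-04 -7.58e-01]
423 219
0 [430.4 166.6]
-37.5 [426.6 195.6]
-42.5 [426.1 199.4]
-100 [420.9 239.9]
-116 [419.6 250.5]
```

View pics/v1.png

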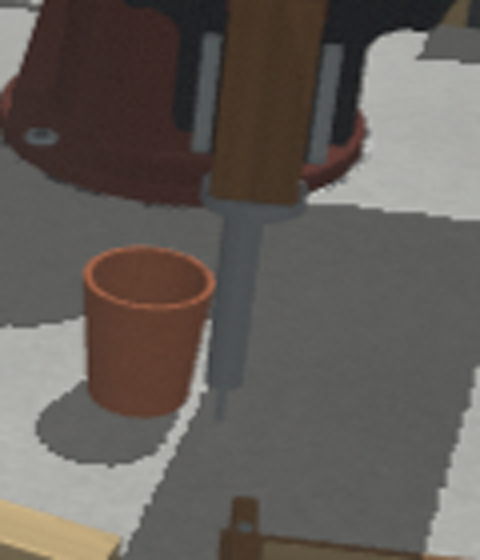

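```bash
cat > off.py <<'E'
from h import *
import sys
def measure(im,d,t,yaw):
    z=np.load(im) if isinstance(im,str) else None
    X=cloud('scene',d)
    near=(np.hypot(X[...,0]-t[0],X[...,1]-t[1])<30)&(d>0)
    hs=np.linspace(-5,-116,300); A=proj('scene',t+np.c_[0*hs,0*hs,hs])
    f,cx,cy,p,M=cal('scene'); dep=((t+np.array([0,0,-80])-p)@M)[2]
    for r0 in range(int(A[0,1])+8,int(A[-1,1])+4):
        c=np.where(near[r0])[0]
        if len(c)==0: continue
        ax=np.interp(r0,A[:,1],A[:,0]); h=np.interp(r0,A[:,1],hs)
        print(r0,'h',round(h,1),'w',len(c),c.min(),c.max(),'off px',round((c.min()+c.max())/2-ax,2))
    print('mm/px',dep/f)
if __name__=='__main__':
    z=np.load(sys.argv[1]); measure(None,z['d'],z['tcp_pos'],0)
E
python3 off.py v1.npz
```

```text
178 h -14.5 w 47 406 452 off px 0.12
179 h -15.7 w 45 407 451 off px 0.25
180 h -17.0 w 45 407 451 off px 0.37
181 h -18.3 w 45 407 451 off px 0.5
182 h -19.6 w 40 412 451 off px 3.13
183 h -20.9 w 40 411 450 off px 2.26
184 h -22.2 w 38 411 449 off px 1.89
185 h -23.5 w 36 411 449 off px 2.02
186 h -24.8 w 34 411 444 off px -0.35
187 h -26.1 w 29 416 444 off px 2.27
188 h -27.4 w 29 416 444 off px 2.4
189 h -28.7 w 29 416 444 off px 2.53
190 h -30.0 w 23 416 438 off px -0.34
191 h -31.4 w 23 416 438 off px -0.21
192 h -32.7 w 24 415 438 off px -0.58
193 h -34.0 w 25 414 438 off px -0.96
194 h -35.3 w 25 414 438 off px -0.83
195 h -36.7 w 26 414 439 off px -0.2
196 h -38.0 w 27 413 439 off px -0.57
197 h -39.3 w 27 413 439 off px -0.44
198 h -40.7 w 27 413 439 off px -0.31
199 h -42.0 w 26 414 439 off px 0.32
200 h -43.4 w 25 415 439 off px 0.94
201 h -44.7 w 24 416 439 off px 1.57
202 h -46.1 w 21 417 437 off px 1.2
203 h -47.4 w 18 419 436 off px 1.83
204 h -48.8 w 15 419 433 off px 0.46
205 h -50.2 w 10 419 428 off px -1.91
206 h -51.5 w 10 419 428 off px -1.79
207 h -52.9 w 10 41
[... 1086 characters left out ...]
.2 w 10 415 424 off px -1.93
237 h -95.6 w 10 415 424 off px -1.8
238 h -97.1 w 10 415 424 off px -1.68
239 h -98.6 w 10 415 424 off px -1.55
240 h -100.1 w 9 415 423 off px -1.92
241 h -101.6 w 9 415 423 off px -1.79
242 h -103.1 w 10 414 423 off px -2.16
243 h -104.6 w 10 414 423 off px -2.03
244 h -106.1 w 9 415 423 off px -1.41
245 h -107.6 w 7 416 422 off px -1.28
246 h -109.1 w 3 418 420 off px -1.15
247 h -110.6 w 3 417 419 off px -2.02
248 h -112.1 w 3 417 419 off px -1.89
249 h -113.7 w 3 417 419 off px -1.76
250 h -115.2 w 3 417 419 off px -1.63
251 h -116.0 w 2 417 418 off px -2.07
252 h -116.0 w 2 417 418 off px -2.07
253 h -116.0 w 2 417 418 off px -2.07
mm/px 1.2472135529438753
```

Measured offset: the shank sits about −1.45 px, or roughly −1.8 mm, along tool y. Next I'll turn for a second view to get the handle's seat along tool x.

>>> jog_arm --delta_pos '[[0,0,0],[0,0,0],[0,0,0],[0,0,0],[0,0,0],[0,0,0],[0,0,0],[0,0,0],[0,0,0],[0,0,0]]' --delta_rot '[[0,0,-1.25],[0,0,-1.25],[0,0,-1.25],[0,0,-1.25],[0,0,-1.25],[0,0,-1.25],[0,0,-1.25],[0,0,-1.25],[0,0,-1.25],[0,0,-1.25]]' --jaw '[2.0,2.0,2.0,2.0,2.0,2.0,2.0,2.0,2.0,2.0]'

```text
time: 13.47
tcp_pos: [690.6, 112.4, 331.6]
eef_rot: [-0.0, -0.622, 0.783, -0.0]
force: [0.0, 0.3, -3.0]
grip_width: 25.4
```

```bash
python3 -c "
from h import *
goal(586,199,210,138.3)
im,d=snap('scene')
np.savez('v2.npz',im=im,d=d,**{k:r.get_state()[k] for k in('tcp_pos','eef_rot')})
"; python3 off.py v2.npz | awk '{if(\$3>-120)print \$1,\$3,\$5,\$6,\$7,\$10}' 2>/dev/null || python3 off.py v2.npz | cut -d' ' -f1,3,5,6,7,10
```

```text
t 13.47 tcp [690.57 112.38 331.64] yawy 166.86 F [ 0.   0.3 -3. ] w 25.4
JOG cm [-6.059 12.151 12.164] rot [ 0.     -0.      0.4985]
178 -14.3 30 415 444 0.48
179 -15.6 30 414 444 0.11
180 -16.9 30 414 443 -0.26
181 -18.2 30 414 443 -0.13
182 -19.5 30 414 443 -0.0
183 -20.8 30 414 443 0.12
184 -22.1 30 414 443 0.25
185 -23.4 30 414 443 0.38
186 -24.7 30 414 443 0.51
187 -26.0 29 414 442 0.14
188 -27.3 29 414 442 0.27
189 -28.6 28 415 442 0.9
190 -29.9 27 416 442 1.52
191 -31.2 27 416 442 1.65
192 -32.5 27 416 442 1.78
193 -33.9 27 415 441 0.91
194 -35.2 26 415 440 0.54
195 -36.5 27 415 441 1.17
196 -37.9 27 415 441 1.3
197 -39.2 27 415 441 1.42
198 -40.5 27 415 441 1.55
199 -41.9 26 416 441 2.18
200 -43.2 24 417 440 2.31
201 -44.6 23 418 440 2.94
202 -45.9 20 420 439 3.57
203 -47.3 16 422 437 3.7
204 -48.7 12 422 433 1.82
205 -50.0 10 422 431 0.95
206 -51.4 10 422 431 1.08
207 -52.8 10 422 431 1.21
208 -54.1 10 422 431 1.34
209 -55.5 11 421 431 0.97
210 -56.9 10 421 430 0.6
211 -58.3 10 421 430 0.72
212 -59.7 10 421 430 0.85
213 -61.0 10 421 430 0.98
214 -62.4 10 421 430 1.11
215 -63
[... 393 characters left out ...]
19 428 1.17
231 -86.7 10 419 428 1.3
232 -88.1 9 419 427 0.93
233 -89.6 10 418 427 0.55
234 -91.1 10 418 427 0.68
235 -92.5 9 418 427 0.81
236 -94.0 10 418 427 0.94
237 -95.5 10 418 427 1.07
238 -97.0 10 418 427 1.2
239 -98.5 9 418 426 0.83
240 -99.9 9 418 426 0.95
241 -101.4 10 417 426 0.58
242 -102.9 11 416 426 0.21
243 -104.4 11 416 426 0.34
244 -105.9 12 416 427 0.97
245 -107.4 12 416 427 1.1
246 -109.0 12 416 427 1.23
247 -110.5 13 415 427 0.85
248 -112.0 13 415 427 0.98
249 -113.5 12 415 426 0.61
250 -115.0 12 415 426 0.74
251 -116.0 10 417 426 1.82
252 -116.0 6 421 426 3.82
253 -116.0 3 424 426 5.32
mm/pxException ignored on flushing sys.stdout:
BrokenPipeError: [Errno 32] Broken pipe
```

```bash
python3 -c "
from h import *
goal(583.56,198.6,170,138.3)"
```

```text
t 13.52 tcp [690.56 112.4  331.62] yawy 167.4 F [ 0.5  0.6 -2.5] w 25.4
JOG cm [-6.078 12.323 16.162] rot [ 1.000e-04 -0.000e+00  5.078e-01]
```

>>> jog_arm --delta_pos '[[-6.1,12.3,8],[-6.1,12.3,10],[-6.1,12.3,13],[-6.1,12.3,15],[-6.1,12.3,16.1],[-6.1,12.3,16.1],[-6.1,12.3,16.1],[-6.1,12.3,16.1],[-6.1,12.3,16.1],[-6.1,12.3,16.1]]' --delta_rot '[[0,0,0.508],[0,0,0.508],[0,0,0.508],[0,0,0.508],[0,0,0.508],[0,0,0.508],[0,0,0.508],[0,0,0.508],[0,0,0.508],[0,0,0.508]]' --jaw '[2.0,2.0,2.0,2.0,2.0,2.0,2.0,2.0,2.0,2.0]'

```text
time: 14.35
tcp_pos: [587.7, 199.9, 173.0]
eef_rot: [0.002, -0.401, 0.916, -0.001]
force: [-0.2, -0.8, -2.1]
grip_width: 25.2
```

```bash
python3 -c "
from h import *
goal(583.56,198.6,163,138.3)"
```

```text
t 14.35 tcp [587.69 199.91 173.01] yawy 137.32 F [-0.2 -0.8 -2.1] w 25.2
JOG cm [0.38  0.217 0.999] rot [-0.0026  0.0034 -0.017 ]
```

>>> jog_arm --delta_pos '[[0,0,0.3],[0,0,0.5],[0,0,0.5],[0,0,0.5],[0,0,0.5],[0,0,0.5],[0,0,0.5],[0,0,0.5],[0,0,0.5],[0,0,0.5]]' --delta_rot '[[0,0,0],[0,0,0],[0,0,0],[0,0,0],[0,0,0],[0,0,0],[0,0,0],[0,0,0],[0,0,0],[0,0,0]]' --jaw '[2.0,2.0,2.0,2.0,2.0,2.0,2.0,2.0,2.0,2.0]'

```text
time: 15.18
tcp_pos: [585.2, 200.4, 165.7]
eef_rot: [0.0, -0.402, 0.916, 0.0]
force: [0.3, -0.2, -1.7]
grip_width: 25.6
```

```bash
python3 -c "
from h import *
goal(583.56,198.6,163,138.3)"
```

```text
t 15.18 tcp [585.2  200.39 165.7 ] yawy 137.4 F [ 0.3 -0.2 -1.7] w 25.6
JOG cm [ 0.243 -0.     0.27 ] rot [-0.      0.0001 -0.0158]
```

>>> jog_arm --delta_pos '[[0.24,0,0.1],[0.24,0,0.2],[0.24,0,0.3],[0.24,0,0.4],[0.24,0,0.5],[0.24,0,0.55],[0.24,0,0.6],[0.24,0,0.65],[0.24,0,0.7],[0.24,0,0.7]]' --delta_rot '[[0,0,-0.016],[0,0,-0.016],[0,0,-0.016],[0,0,-0.016],[0,0,-0.016],[0,0,-0.016],[0,0,-0.016],[0,0,-0.016],[0,0,-0.016],[0,0,-0.016]]' --jaw '[2.0,2.0,2.0,2.0,2.0,2.0,2.0,2.0,2.0,2.0]'

```text
time: 16.02
tcp_pos: [583.5, 198.6, 158.6]
eef_rot: [-0.0, -0.409, 0.912, 0.0]
force: [0.6, 0.9, -2.0]
grip_width: 25.0
```

```bash
python3 -c "
from h import *
goal(583.56,198.6,160,138.3)"
```

```text
t 16.02 tcp [583.53 198.59 158.56] yawy 138.31 F [ 0.6  0.9 -2. ] w 25.0
JOG cm [-0.003 -0.001 -0.144] rot [ 0.0001 -0.0001  0.0002]
```

>>> jog_arm --delta_pos '[[0,0,0.03],[0,0,0.06],[0,0,0.09],[0,0,0.12],[0,0,0.15],[0,0,0.18],[0,0,0.2],[0,0,0.22],[0,0,0.22],[0,0,0.22]]' --delta_rot '[[0,0,0],[0,0,0],[0,0,0],[0,0,0],[0,0,0],[0,0,0],[0,0,0],[0,0,0],[0,0,0],[0,0,0]]' --jaw '[2.0,2.0,2.0,2.0,2.0,2.0,2.0,2.0,2.0,2.0]'

```text
time: 16.85
tcp_pos: [583.6, 198.6, 156.5]
eef_rot: [-0.0, -0.409, 0.912, 0.0]
force: [-1.3, -0.7, -2.4]
grip_width: 25.4
```

>>> jog_arm --delta_pos '[[0,0,0.03],[0,0,0.06],[0,0,0.09],[0,0,0.12],[0,0,0.15],[0,0,0.18],[0,0,0.2],[0,0,0.2],[0,0,0.2],[0,0,0.2]]' --delta_rot '[[0,0,0],[0,0,0],[0,0,0],[0,0,0],[0,0,0],[0,0,0],[0,0,0],[0,0,0],[0,0,0],[0,0,0]]' --jaw '[2.0,2.0,2.0,2.0,2.0,2.0,2.0,2.0,2.0,2.0]'

```text
time: 17.68
tcp_pos: [583.7, 198.6, 154.8]
eef_rot: [0.0, -0.409, 0.912, -0.0]
force: [-1.8, 0.7, 4.9]
grip_width: 25.4
```

>>> jog_arm --delta_pos '[[0,0.03,-0.1],[0,0.06,-0.1],[0,0.09,-0.1],[0,0.12,-0.1],[0,0.15,-0.1],[0,0.18,-0.1],[0,0.18,-0.1],[0,0.18,-0.1],[0,0.18,-0.1],[0,0.18,-0.1]]' --delta_rot '[[0,0,0],[0,0,0],[0,0,0],[0,0,0],[0,0,0],[0,0,0],[0,0,0],[0,0,0],[0,0,0],[0,0,0]]' --jaw '[2.0,2.0,2.0,2.0,2.0,2.0,2.0,2.0,2.0,2.0]'

```text
time: 18.52
tcp_pos: [582.5, 199.5, 155.4]
eef_rot: [0.0, -0.409, 0.912, -0.0]
force: [3.4, -3.2, -3.7]
grip_width: 25.0
```

```bash
cat >> h.py <<'E'
def ft():
    s=r.get_state(); M=R.from_quat(s['eef_rot'],scalar_first=True).inv()
    print('t',round(s['time'],2),'tcp',s['tcp_pos'].round(2),'yaw',round(np.degrees(np.arctan2(*M.inv().as_matrix()[1::-1,1])),2),'Ftool',M.apply(s['force']).round(1),'Ttool',M.apply(s['ft_torque']).round(3))
E
python3 -c "
from h import *
ft()"
```

```text
t 18.52 tcp [582.49 199.52 155.44] yaw 138.3 Ftool [ 0.1 -4.7  3.7] Ttool [ 1.584  0.081 -0.012]
```

>>> jog_arm --delta_pos '[[0,-0.06,0],[0,-0.12,0],[0,-0.18,0],[0,-0.24,0],[0,-0.28,0],[0,-0.32,0],[0,-0.36,0],[0,-0.36,0],[0,-0.36,0],[0,-0.36,0]]' --delta_rot '[[0,0,0],[0,0,0],[0,0,0],[0,0,0],[0,0,0],[0,0,0],[0,0,0],[0,0,0],[0,0,0],[0,0,0]]' --jaw '[2.0,2.0,2.0,2.0,2.0,2.0,2.0,2.0,2.0,2.0]'

```text
time: 19.35
tcp_pos: [584.5, 197.7, 155.4]
eef_rot: [-0.0, -0.409, 0.912, 0.0]
force: [-3.0, 2.5, -0.5]
grip_width: 25.0
```

```bash
python3 -c "
from h import *
ft()"
```

```text
t 19.35 tcp [584.51 197.72 155.37] yaw 138.33 Ftool [0.1 4.  0.5] Ttool [-0.972 -0.087 -0.002]
```

The blade is in the slot: both walls are felt symmetrically and it reaches the slot floor. I'll turn clockwise, compensating for the blade offset of (−2.4, −1.8) mm.

>>> jog_arm --delta_pos '[[0,0.1,0],[0,0.18,0],[-0.01,0.19,0],[-0.02,0.21,0],[-0.04,0.22,0],[-0.05,0.23,0],[-0.065,0.24,0],[-0.08,0.25,0],[-0.097,0.26,0],[-0.116,0.273,0]]' --delta_rot '[[0,0,0],[0,0,0],[0,0,0.06],[0,0,0.12],[0,0,0.18],[0,0,0.24],[0,0,0.3],[0,0,0.36],[0,0,0.42],[0,0,0.5]]' --jaw '[2.0,2.0,2.0,2.0,2.0,2.0,2.0,2.0,2.0,2.0]'

```text
time: 20.18
tcp_pos: [583.8, 200.1, 155.5]
eef_rot: [0.0, -0.169, 0.986, -0.0]
force: [-0.3, 0.9, -0.9]
grip_width: 25.7
```

```bash
python3 -c "
from h import *
ft()"
```

```text
t 20.18 tcp [583.81 200.1  155.52] yaw 109.51 Ftool [-0.   0.9  0.9] Ttool [-0.395  0.042 -0.125]
```

>>> jog_arm --delta_pos '[[-0.01,0.014,0],[-0.023,0.028,0],[-0.036,0.04,0],[-0.05,0.052,0],[-0.065,0.063,0],[-0.08,0.073,0],[-0.096,0.082,0],[-0.112,0.09,0],[-0.128,0.098,0],[-0.144,0.104,0]]' --delta_rot '[[0,0,0.06],[0,0,0.12],[0,0,0.18],[0,0,0.24],[0,0,0.3],[0,0,0.36],[0,0,0.42],[0,0,0.48],[0,0,0.54],[0,0,0.6]]' --jaw '[2.0,2.0,2.0,2.0,2.0,2.0,2.0,2.0,2.0,2.0]'

```text
time: 21.02
tcp_pos: [584.8, 201.6, 155.5]
eef_rot: [0.0, 0.129, 0.992, 0.0]
force: [-0.8, 0.6, -1.1]
grip_width: 25.3
```

```bash
python3 -c "
from h import *
ft()"
```

```text
t 21.02 tcp [584.78 201.62 155.52] yaw 75.13 Ftool [0.9 0.4 1.1] Ttool [-0.347  0.387 -0.213]
```

>>> jog_arm --delta_pos '[[-0.008,0.009,0],[-0.016,0.018,0],[-0.023,0.027,0],[-0.03,0.035,0],[-0.04,0.043,0],[-0.049,0.05,0],[-0.058,0.058,0],[-0.068,0.065,0],[-0.077,0.071,0],[-0.077,0.071,0]]' --delta_rot '[[0,0,0.04],[0,0,0.08],[0,0,0.12],[0,0,0.16],[0,0,0.2],[0,0,0.24],[0,0,0.28],[0,0,0.32],[0,0,0.36],[0,0,0.36]]' --jaw '[2.0,2.0,2.0,2.0,2.0,2.0,2.0,2.0,2.0,2.0]'

```text
time: 21.85
tcp_pos: [585.8, 202.2, 155.5]
eef_rot: [0.0, 0.304, 0.953, 0.0]
force: [-0.2, 1.8, -2.4]
grip_width: 25.3
```

```bash
python3 -c "
from h import *
ft()"
```

```text
t 21.85 tcp [585.79 202.18 155.52] yaw 54.58 Ftool [1.3 1.4 2.4] Ttool [-0.367  0.292 -0.207]
```

>>> jog_arm --delta_pos '[[-0.004,0.005,0],[-0.008,0.009,0],[-0.012,0.014,0],[-0.016,0.018,0],[-0.019,0.023,0],[-0.023,0.027,0],[-0.023,0.027,0],[-0.023,0.027,0],[-0.023,0.027,0],[-0.023,0.027,0]]' --delta_rot '[[0,0,0.02],[0,0,0.04],[0,0,0.06],[0,0,0.08],[0,0,0.1],[0,0,0.12],[0,0,0.12],[0,0,0.12],[0,0,0.12],[0,0,0.12]]' --jaw '[2.0,2.0,2.0,2.0,2.0,2.0,2.0,2.0,2.0,2.0]'

```text
time: 22.68
tcp_pos: [586.1, 202.2, 155.5]
eef_rot: [0.0, 0.36, 0.933, 0.0]
force: [1.4, 2.5, -2.1]
grip_width: 25.7
```

```bash
python3 -c "
from h import *
ft()"
```

```text
t 22.68 tcp [586.08 202.15 155.52] yaw 47.8 Ftool [0.6 2.8 2.1] Ttool [-0.763  0.2   -0.22 ]
```

>>> jog_arm --delta_pos '[[-0.004,0.015,0],[-0.008,0.03,0],[-0.012,0.04,0],[-0.016,0.05,0],[-0.019,0.055,0],[-0.019,0.055,0],[-0.019,0.055,0],[-0.019,0.055,0],[-0.019,0.055,0],[-0.019,0.055,0]]' --delta_rot '[[0,0,0.02],[0,0,0.04],[0,0,0.06],[0,0,0.08],[0,0,0.1],[0,0,0.1],[0,0,0.1],[0,0,0.1],[0,0,0.1],[0,0,0.1]]' --jaw '[2.0,2.0,2.0,2.0,2.0,2.0,2.0,2.0,2.0,2.0]'

```text
time: 23.52
tcp_pos: [586.5, 202.4, 155.5]
eef_rot: [0.0, 0.406, 0.914, -0.0]
force: [-0.2, 2.3, -1.4]
grip_width: 25.1
```

```bash
python3 -c "
from h import *
ft()"
```

```text
t 23.52 tcp [586.47 202.38 155.5 ] yaw 42.06 Ftool [1.8 1.4 1.4] Ttool [-0.43   0.118 -0.217]
```

>>> jog_arm --delta_pos '[[-0.004,0.005,0],[-0.008,0.009,0],[-0.012,0.014,0],[-0.016,0.018,0],[-0.016,0.018,0],[-0.016,0.018,0],[-0.016,0.018,0],[-0.016,0.018,0],[-0.016,0.018,0],[-0.016,0.018,0]]' --delta_rot '[[0,0,0.02],[0,0,0.04],[0,0,0.06],[0,0,0.08],[0,0,0.08],[0,0,0.08],[0,0,0.08],[0,0,0.08],[0,0,0.08],[0,0,0.08]]' --jaw '[2.0,2.0,2.0,2.0,2.0,2.0,2.0,2.0,2.0,2.0]'

```text
time: 24.35
tcp_pos: [586.7, 202.4, 155.5]
eef_rot: [0.0, 0.442, 0.897, 0.0]
force: [-0.1, 1.3, -0.3]
grip_width: 25.3
```

```bash
python3 -c "
from h import *
ft()"
```

```text
t 24.35 tcp [586.72 202.41 155.47] yaw 37.48 Ftool [1.1 0.7 0.3] Ttool [-0.405  0.152 -0.216]
```

>>> jog_arm --delta_pos '[[-0.002,0.002,0],[-0.004,0.005,0],[-0.006,0.007,0],[-0.008,0.009,0],[-0.01,0.012,0],[-0.012,0.014,0],[-0.012,0.014,0],[-0.012,0.014,0],[-0.012,0.014,0],[-0.012,0.014,0]]' --delta_rot '[[0,0,0.01],[0,0,0.02],[0,0,0.03],[0,0,0.04],[0,0,0.05],[0,0,0.06],[0,0,0.06],[0,0,0.06],[0,0,0.06],[0,0,0.06]]' --jaw '[2.0,2.0,2.0,2.0,2.0,2.0,2.0,2.0,2.0,2.0]'

```text
time: 25.18
tcp_pos: [586.9, 202.4, 155.5]
eef_rot: [0.0, 0.469, 0.883, 0.0]
force: [0.3, 1.3, -0.3]
grip_width: 25.5
```

```bash
python3 -c "
from h import *
ft()"
```

```text
t 25.18 tcp [586.89 202.39 155.47] yaw 34.04 Ftool [0.9 1.  0.3] Ttool [-0.393  0.155 -0.15 ]
```

>>> jog_arm --delta_pos '[[-0.002,0.002,0],[-0.004,0.005,0],[-0.006,0.007,0],[-0.008,0.009,0],[-0.01,0.012,0],[-0.01,0.012,0],[-0.01,0.012,0],[-0.01,0.012,0],[-0.01,0.012,0],[-0.01,0.012,0]]' --delta_rot '[[0,0,0.01],[0,0,0.02],[0,0,0.03],[0,0,0.04],[0,0,0.05],[0,0,0.05],[0,0,0.05],[0,0,0.05],[0,0,0.05],[0,0,0.05]]' --jaw '[2.0,2.0,2.0,2.0,2.0,2.0,2.0,2.0,2.0,2.0]'

```text
time: 26.02
tcp_pos: [587.0, 202.4, 155.5]
eef_rot: [0.0, 0.491, 0.871, 0.0]
force: [-0.7, 1.8, 0.3]
grip_width: 25.2
```

```bash
python3 -c "
from h import *
ft()"
```

```text
t 26.02 tcp [587.04 202.39 155.47] yaw 31.17 Ftool [ 1.9  0.4 -0.3] Ttool [-0.463  0.263 -0.224]
```

>>> jog_arm --delta_pos '[[-0.002,0.002,0],[-0.004,0.005,0],[-0.006,0.007,0],[-0.008,0.009,0],[-0.008,0.009,0],[-0.008,0.009,0],[-0.008,0.009,0],[-0.008,0.009,0],[-0.008,0.009,0],[-0.008,0.009,0]]' --delta_rot '[[0,0,0.01],[0,0,0.02],[0,0,0.03],[0,0,0.04],[0,0,0.04],[0,0,0.04],[0,0,0.04],[0,0,0.04],[0,0,0.04],[0,0,0.04]]' --jaw '[2.0,2.0,2.0,2.0,2.0,2.0,2.0,2.0,2.0,2.0]'

```text
time: 26.85
tcp_pos: [587.1, 202.4, 155.5]
eef_rot: [0.0, 0.508, 0.861, 0.0]
force: [0.1, 1.4, 0.1]
grip_width: 25.5
```

```bash
python3 -c "
from h import *
ft()
im,d=snap('top'); X=cloud('top',d)
Y=(X-np.array([584.8,197.6,0]))@R.from_euler('z',-6.55,degrees=True).as_matrix().T
for lo,hi in ((-70,-35),(35,70)):
  m=(Y[...,2]>38)&(Y[...,2]<50)&(Y[...,1]>lo)&(Y[...,1]<hi)&(Y[...,0]>-120)&(Y[...,0]<0)
  x=Y[m][:,0];print(x.size and x.min(),np.histogram(x,np.arange(-36,-20,1.5))[0])
"
```

```text
t 26.85 tcp [587.15 202.37 155.48] yaw 28.88 Ftool [ 1.2  0.8 -0.1] Ttool [-0.461  0.245 -0.323]
-72.12881170625458 [14 16 14 17 13 12 13 14 14 16]
-71.82578120418593 [13 16 15 11  9 12  4 10  7  9]
```

>>> jog_arm --delta_pos '[[-0.002,0.002,0],[-0.004,0.005,0],[-0.006,0.007,0],[-0.006,0.007,0],[-0.006,0.007,0],[-0.006,0.007,0],[-0.006,0.007,0],[-0.006,0.007,0],[-0.006,0.007,0],[-0.006,0.007,0]]' --delta_rot '[[0,0,0.01],[0,0,0.02],[0,0,0.03],[0,0,0.03],[0,0,0.03],[0,0,0.03],[0,0,0.03],[0,0,0.03],[0,0,0.03],[0,0,0.03]]' --jaw '[2.0,2.0,2.0,2.0,2.0,2.0,2.0,2.0,2.0,2.0]'

```text
time: 27.73
tcp_pos: [587.2, 202.3, 155.4]
eef_rot: [0.0, 0.521, 0.853, -0.0]
force: [1.0, 0.6, 0.4]
grip_width: 25.4
```

```bash
python3 -c "
from h import *
ft()"
```

```text
t 27.73 tcp [587.24 202.33 155.45] yaw 27.16 Ftool [ 0.1  1.1 -0.4] Ttool [-0.464  0.328 -0.351]
```

>>> jog_arm --delta_pos '[[-0.002,0.002,0],[-0.004,0.005,0],[-0.006,0.007,0],[-0.006,0.007,0],[-0.006,0.007,0],[-0.006,0.007,0],[-0.006,0.007,0],[-0.006,0.007,0],[-0.006,0.007,0],[-0.006,0.007,0]]' --delta_rot '[[0,0,0.01],[0,0,0.02],[0,0,0.03],[0,0,0.03],[0,0,0.03],[0,0,0.03],[0,0,0.03],[0,0,0.03],[0,0,0.03],[0,0,0.03]]' --jaw '[2.0,2.0,2.0,2.0,2.0,2.0,2.0,2.0,2.0,2.0]'

```text
time: 28.57
tcp_pos: [587.3, 202.3, 155.5]
eef_rot: [-0.0, 0.534, 0.845, -0.0]
force: [1.5, 2.4, -0.5]
grip_width: 25.2
```

```bash
python3 -c "
from h import *
ft()"
```

```text
t 28.57 tcp [587.3  202.31 155.45] yaw 25.44 Ftool [1.5 2.4 0.5] Ttool [-0.45   0.349 -0.464]
```

The torque climbs with angle (0.32, 0.35, 0.46 N m), so the cam is at its stop. I'll relax the turn, then lift out.

>>> jog_arm --delta_pos '[[0.01,-0.015,0],[0.02,-0.03,0],[0.027,-0.043,0],[0.027,-0.043,0],[0.027,-0.043,-0.2],[0.027,-0.043,-0.6],[0.027,-0.043,-2],[0.027,-0.043,-6],[0.027,-0.043,-10],[0.027,-0.043,-14]]' --delta_rot '[[0,0,-0.06],[0,0,-0.12],[0,0,-0.17],[0,0,-0.17],[0,0,-0.17],[0,0,-0.17],[0,0,-0.17],[0,0,-0.17],[0,0,-0.17],[0,0,-0.17]]' --jaw '[2.0,2.0,2.0,2.0,2.0,2.0,2.0,2.0,2.0,2.0]'

```text
time: 29.4
tcp_pos: [585.8, 201.7, 297.0]
eef_rot: [-0.001, 0.461, 0.887, -0.001]
force: [2.4, 0.4, -1.8]
grip_width: 25.4
```

```bash
python3 -c "
from h import *
ft(); s=r.get_state(); print(s['joint_positions'].round(2))
goal(690.6,112.3,331.7,94.9)
"
```

```text
t 29.4 tcp [585.75 201.7  297.03] yaw 35.07 Ftool [-1.   2.2  1.8] Ttool [-0.13  -0.037 -0.005]
[ 0.21  0.46  0.21  1.32 -0.    1.17]
t 29.4 tcp [585.75 201.7  297.03] yawy 35.07 F [ 2.4  0.4 -1.8] w 25.4
JOG cm [-13.342   3.435  -3.475] rot [-0.0022 -0.0012 -1.0442]
```

>>> jog_arm --delta_pos '[[-33.7,-31.3,0],[-33.7,-31.3,0],[-33.7,-31.3,0],[-33.7,-31.3,0],[-33.7,-31.3,0],[-33.7,-31.3,0],[-33.7,-31.3,0],[-33.7,-31.3,0],[-33.7,-31.3,0],[-33.7,-31.3,0]]' --delta_rot '[[0,0,-0.61],[0,0,-0.61],[0,0,-0.61],[0,0,-0.61],[0,0,-0.61],[0,0,-0.61],[0,0,-0.61],[0,0,-0.61],[0,0,-0.61],[0,0,-0.61]]' --jaw '[2.0,2.0,2.0,2.0,2.0,2.0,2.0,2.0,2.0,2.0]'

```text
time: 30.23
tcp_pos: [531.3, -200.0, 295.9]
eef_rot: [-0.0, 0.173, 0.985, -0.0]
force: [1.6, -0.2, -1.8]
grip_width: 25.1
```

```bash
python3 - <<'E'
from h import *
goal(523.5,-254.4,290,70)
im,d=snap('top'); X=cloud('top',d)
Y=(X-np.array([584.8,197.6,0]))@R.from_euler('z',-6.55,degrees=True).as_matrix().T
for lo,hi in ((-70,-35),(-30,30),(35,70)):
  m=(Y[...,2]>38)&(Y[...,2]<50)&(Y[...,1]>lo)&(Y[...,1]<hi)&(Y[...,0]>-120)&(Y[...,0]<0)
  x=Y[m][:,0];print(x.min(),np.histogram(x,np.arange(-36,-20,1.5))[0])
g=im.astype(float).mean(2);f,cx,cy,p,M=cal('top');v,u=np.mgrid[:480,:640]
ray=np.stack([(u-cx)/f,(v-cy)/f,np.ones_like(u)],-1)@M.T; W=p+ray*((44-p[2])/ray[...,2])[...,None]
c=(585,197.8);rr=np.hypot(W[...,0]-c[0],W[...,1]-c[1]); m=rr<13
bg=np.median(g[(rr<17)&(rr>13)]); w=np.clip(bg-g-12,0,None)*m
c0=(W[...,:2]*w[...,None]).sum((0,1))/w.sum(); q=W[...,:2]-c0
C=np.einsum('ij,ijk,ijl->kl',w,q,q)/w.sum(); e,V=np.linalg.eigh(C); a=np.degrees(np.arctan2(V[1,1],V[0,1])); print('slot',c0,a,np.sqrt(e*12),'turned rad',np.radians((48.3-a)%180))
E
```

```text
t 30.23 tcp [ 531.31 -200.02  295.87] yawy 70.02 F [ 1.6 -0.2 -1.8] w 25.1
JOG cm [-1.124 -5.377  0.59 ] rot [-0.0007 -0.0008  0.0004]
-72.06651338103454 [15 14 13 17 11 17 14 12 15 17]
-71.9764993518515 [24 25 27 23 23 22 27 25 20 30]
-71.56030605185597 [14 15 12 12 15 15 17 11 15 13]
slot [585.59313727 198.36319281] 136.78089082469282 [ 4.34865953 19.22548847] turned rad 1.5973097836012626
```

The cam has turned 1.60 rad and the rail is flush with no gap left. Next is putting the driver back.

>>> jog_arm --delta_pos '[[-1.1,-5.2,0.6],[-1.1,-5.2,0.6],[-1.1,-5.2,0.6],[-1.1,-5.2,0.6],[-1.1,-5.2,0.6],[-1.1,-5.2,0.6],[-1.1,-5.2,0.6],[-1.1,-5.2,0.6],[-1.1,-5.2,0.6],[-1.1,-5.2,0.6]]' --delta_rot '[[0,0,0],[0,0,0],[0,0,0],[0,0,0],[0,0,0],[0,0,0],[0,0,0],[0,0,0],[0,0,0],[0,0,0]]' --jaw '[2.0,2.0,2.0,2.0,2.0,2.0,2.0,2.0,2.0,2.0]'

```text
time: 31.12
tcp_pos: [525.5, -250.2, 289.6]
eef_rot: [0.0, 0.172, 0.985, -0.0]
force: [0.6, -0.5, -3.2]
grip_width: 25.6
```

```bash
python3 - <<'E'
from h import *
goal(523.5,-254.4,215,70)
E
```

```text
t 31.12 tcp [ 525.53 -250.24  289.58] yawy 70.16 F [ 0.6 -0.5 -3.2] w 25.6
JOG cm [ 0.051 -0.46   7.458] rot [-0.0001  0.0001  0.0028]
```

>>> jog_arm --delta_pos '[[0.05,-0.46,2],[0.05,-0.46,5],[0.05,-0.46,7.4],[0.05,-0.46,7.4],[0.05,-0.46,7.4],[0.05,-0.46,7.4],[0.05,-0.46,7.4],[0.05,-0.46,7.4],[0.05,-0.46,7.4],[0.05,-0.46,7.4]]' --delta_rot '[[0,0,0],[0,0,0],[0,0,0],[0,0,0],[0,0,0],[0,0,0],[0,0,0],[0,0,0],[0,0,0],[0,0,0]]' --jaw '[2.0,2.0,2.0,2.0,2.0,2.0,2.0,2.0,2.0,2.0]'

```text
time: 31.95
tcp_pos: [523.7, -255.0, 216.2]
eef_rot: [0.001, 0.173, 0.985, -0.0]
force: [-0.5, -0.1, -1.4]
grip_width: 25.3
```

```bash
python3 - <<'E'
from h import *
goal(523.5,-254.4,190,70)
E
```

```text
t 31.95 tcp [ 523.68 -254.96  216.2 ] yawy 70.13 F [-0.5 -0.1 -1.4] w 25.3
JOG cm [0.039 0.047 2.62 ] rot [-0.0003  0.0011  0.0023]
```

Enter the hole: 4 cm down (tip to about z=60), then check the force.

>>> jog_arm --delta_pos '[[0.03,0.05,0.5],[0.03,0.05,1.0],[0.03,0.05,1.4],[0.03,0.05,1.8],[0.03,0.05,2.2],[0.03,0.05,2.6],[0.03,0.05,3.0],[0.03,0.05,3.4],[0.03,0.05,3.8],[0.03,0.05,4.0]]' --delta_rot '[[0,0,0],[0,0,0],[0,0,0],[0,0,0],[0,0,0],[0,0,0],[0,0,0],[0,0,0],[0,0,0],[0,0,0]]' --jaw '[2.0,2.0,2.0,2.0,2.0,2.0,2.0,2.0,2.0,2.0]'

```text
time: 32.78
tcp_pos: [523.1, -254.1, 174.8]
eef_rot: [-0.0, 0.173, 0.985, 0.0]
force: [0.1, -0.3, -1.5]
grip_width: 25.3
```

>>> jog_arm --delta_pos '[[0,0,0.8],[0,0,1.6],[0,0,2.4],[0,0,3.2],[0,0,4.0],[0,0,4.2],[0,0,4.4],[0,0,4.5],[0,0,4.5],[0,0,4.5]]' --delta_rot '[[0,0,0],[0,0,0],[0,0,0],[0,0,0],[0,0,0],[0,0,0],[0,0,0],[0,0,0],[0,0,0],[0,0,0]]' --jaw '[2.0,2.0,2.0,2.0,2.0,2.0,2.0,2.0,2.0,2.0]'

```text
time: 33.62
tcp_pos: [523.5, -254.4, 130.8]
eef_rot: [0.0, 0.173, 0.985, -0.0]
force: [-0.2, 0.8, -1.5]
grip_width: 25.2
```

```bash
python3 - <<'E'
from h import *
ft()
E
```

```text
t 33.62 tcp [ 523.46 -254.36  130.79] yaw 70.13 Ftool [0.5 0.7 1.5] Ttool [-0.026  0.02   0.008]
```

>>> jog_arm --delta_pos '[[0,0,0.08],[0,0,0.16],[0,0,0.24],[0,0,0.3],[0,0,0.36],[0,0,0.42],[0,0,0.46],[0,0,0.5],[0,0,0.5],[0,0,0.5]]' --delta_rot '[[0,0,0],[0,0,0],[0,0,0],[0,0,0],[0,0,0],[0,0,0],[0,0,0],[0,0,0],[0,0,0],[0,0,0]]' --jaw '[2.0,2.0,2.0,2.0,2.0,2.0,2.0,2.0,2.0,2.0]'

```text
time: 34.45
tcp_pos: [523.3, -254.2, 126.0]
eef_rot: [0.0, 0.173, 0.985, -0.0]
force: [-2.7, 1.6, 6.8]
grip_width: 25.3
```

Seated (6.8 N upward at the original height). Release, then rise.

>>> jog_arm --delta_pos '[[0,0,0],[0,0,0],[0,0,0],[0,0,0],[0,0,0],[0,0,0],[0,0,-0.5],[0,0,-2],[0,0,-4],[0,0,-6]]' --delta_rot '[[0,0,0],[0,0,0],[0,0,0],[0,0,0],[0,0,0],[0,0,0],[0,0,0],[0,0,0],[0,0,0],[0,0,0]]' --jaw '[3.0,3.6,4.4,4.4,4.4,4.4,4.4,4.4,4.4,4.4]'

```text
time: 35.28
tcp_pos: [522.9, -254.0, 186.2]
eef_rot: [-0.0, 0.173, 0.985, 0.0]
force: [-0.3, 0.6, 0.3]
grip_width: 43.9
```

>>> jog_arm --delta_pos '[[0,0,-4],[0,0,-8],[0,0,-10],[10,0,-10],[20,0,-10],[20,0,-10],[20,0,-10],[20,0,-10],[20,0,-10],[20,0,-10]]' --delta_rot '[[0,0,0],[0,0,0],[0,0,0],[0,0,0],[0,0,0],[0,0,0],[0,0,0],[0,0,0],[0,0,0],[0,0,0]]' --jaw '[4.4,4.4,4.4,4.4,4.4,4.4,4.4,4.4,4.4,4.4]'

```text
time: 36.12
tcp_pos: [334.2, -185.9, 286.3]
eef_rot: [0.001, 0.173, 0.985, -0.0]
force: [-0.2, -0.4, 0.0]
grip_width: 44.3
```

```bash
python3 - <<'E'
from h import *
ft()
im,d=snap('top','f.png'); X=cloud('top',d)
snap('scene','f2.png')
m=((X[...,2]>130)&(X[...,2]<165)&(np.hypot(X[...,0]-523,X[...,1]+255)<40))
q=cv2.minAreaRect(X[m][:,:2].astype(np.float32));print(m.sum(),q,np.median(X[m][:,2]))
E
```

```text
t 36.12 tcp [ 334.15 -185.85  286.33] yaw 70.08 Ftool [ 0.1 -0.5 -0. ] Ttool [-0.032 -0.016 -0.028]
297 ((523.0465698242188, -256.2692565917969), (26.43199348449707, 26.633459091186523), 70.78103637695312) 154.25080476003905
```

View pics/f2.png

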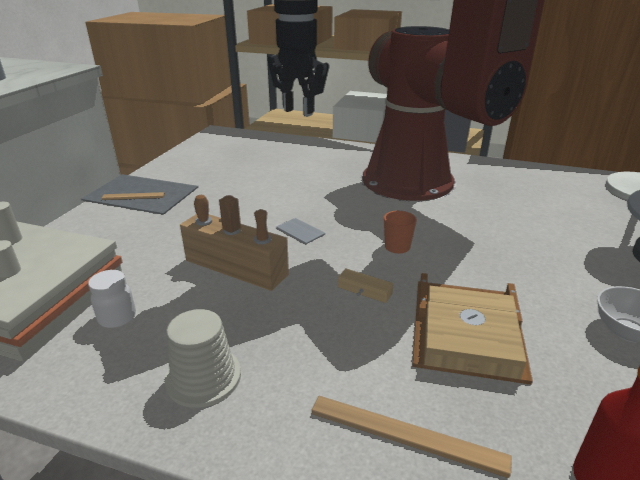

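The final view shows the screwdriver upright in the middle hole at (231,214), the rail flush at (470,300), and the slot turned at (473,317). The awl, burnisher and small rail are where they were.

```bash
python3 -c "
from cell import r
print(r.finish_job())"
```

```text
the job is handed in; nothing more can be done
None
```

The job is done and handed in at about 36 s of robot time.

- **Rail:** I pushed the larger rail against the buffers; the highest force I read was about 9 N. The buffers held it at a gap of about 4.5 mm.
- **Screwdriver:** Two camera views put the worn blade about 1.8 mm off the handle's axis. The blade went into the slot, and I confirmed the fit by feeling both slot walls and the floor.
- **Cam:** I turned it clockwise until the torque rose steadily from 0.22 to 0.46 N m, which I took as the stop. I then eased off and lifted out. The camera shows the slot turned 1.60 rad, which fits a stop at 1.70 from a start near 0.1. I had no direct reading of the cam's angle.
- **Last checks:**
  - The rail shows no gap to the board. Its back edge moved in about 3.8 mm by top-camera depth, where I expected 4.5 mm; I put the difference down to pixel resolution.
  - The screwdriver is upright in its own hole, with its top at the same height as at the start (about 154 mm).
  - The gripper is clear, and the other things look undisturbed.

No check failed.

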